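# Hold a valve spring at fitted height in the spring tester

### The job

Stand the blue outer valve spring upright in the middle of the spring tester's round anvil and let go of it, then bring the tester's lever over and press it down by its black handle until the spring, 55 mm long when free, is squeezed to its fitted height of 44 mm. Finish while holding the lever there, so the load can be read: it springs back up if let go. Never squash the spring solid, and leave the other parts on the bench where they are.

Things in the scene. Friction and masses are not known exactly. Their poses are not given: they have to be found in the camera images.
- outer_spring: The blue steel coil spring to be tested: 34 mm outer diameter, 55 mm long when free, about 80 g, standing upright on the bench. Origin at the centre of its underside, z along its axis, upwards. It may be gripped across its diameter at any height (firmly, sideways grip does not squeeze it lengthwise).
- outer_spring_squeeze (a joint): How far the outer spring is shortened, in m: 0 at its free length of 55 mm, 0.011 at its fitted height of 44 mm, 0.019 when solid (36 mm). It is a true spring of 2.5 N per mm: 27.5 N at the fitted height.
- tester: The lever valve-spring tester, bolted to the bench: green cast base 110 mm (x) by 260 mm (y) by 22 mm high, from y -105 to +155 mm. Origin on the bench under the anvil's axis. The hinge column stands on the +y side of the anvil; the lever swings down towards -y and its hinge axis lies along x. While the lever is up, all is free above the anvil.
- column (a point): Foot of the hinge column on the bench: two green upright cheeks, 44 mm wide over both (x), 50 mm deep (y), 168 mm high, centred on this point, 98 mm from the anvil's axis. Axes as the tester's. Beside it, at x -115 to -65 mm and y 57 to 153 mm of the tester, stands a grey load readout box 58 mm high.
- anvil (a point): Centre of the anvil's flat top face, 50 mm above the bench: an aluminium disc of 64 mm diameter with two thin engraved rings, 37 and 52 mm in diameter. Axes as the tester's.
- hinge (a point): Middle of the lever's hinge axis, which runs along the tester's x; it lies 95 mm from the anvil's axis on the tester's +y side, 124 mm above the bench.
- red_line (a point): Red line on the white quadrant plate on the column's +x side. The black tail pointer of the lever lies on it when the lever is level, which is when the spring on the anvil is at its fitted height of 44 mm.
- grip (a point): Middle of the lever's black revolving handle: 24 mm in diameter, 75 mm long, along the tester's x, 13 to 88 mm out on the -x side of the lever (this point 50 mm out), its axis 215 mm from the hinge axis. It turns freely on its pin, so a grip on it need not tilt with the lever. Lever up: 332 mm above the bench, 56 mm beyond the hinge (+y). Level: 124 mm high, 120 mm from the anvil's axis (-y).
- lever_end (a point): Middle of the lever bar's far end. The bar is steel, 16 mm wide, 18 mm thick, in the tester's middle plane (x = 0), and ends 11 mm beyond the handle's axis.
- pad_face (a point): Centre of the pressing face of the lever's swivelling round steel pad, 40 mm in diameter, 95 mm from the hinge and 30 mm below the lever's middle line. With the lever level it is 44 mm above the anvil's top, on the anvil's axis.
- lever (a joint): Lever angle in rad: 0 fully up (leaning 15 degrees back past vertical), 1.833 level = fitted height, end stop 1.93. It grows as the handle is brought over the hinge towards the tester's -y and down. A return spring always drives it up, 1 to 4 N at the handle. The pad meets the free spring at about 1.717. Near level 1 mm of spring height is 2.3 mm at the handle; holding the fitted height takes about 15 N there.
- inner_spring: A smaller bare-steel coil spring (23 mm diameter, 46 mm long) standing on the bench; not wanted, leave it. Origin at the centre of its underside.
- tappet: A dark steel bucket tappet, 35 mm diameter, 27 mm high, standing on the bench; leave it. Origin at the centre of its underside.
- bush: A brass bush, a ring 40 mm in diameter, 32 mm high, standing on the bench; leave it. Origin at the centre of its underside.
- loose_valve: A steel poppet valve lying on the bench, 92 mm long, head 32 mm in diameter; leave it. Origin at the centre of the head's flat face, z along the stem.
- spray_can: A steel spray can with a blue label, 52 mm diameter, 170 mm high, standing; leave it. Origin at the centre of its underside.
- spanner: A steel spanner 190 mm long lying on the bench; leave it. Origin at mid length on its underside, x along it.

How it is judged:
By the outcome, as a careful person would: the job done as asked, in the order asked, and still so for the second after the job is handed in, while the arm keeps its last pose, push and grip.
It also fails if it takes over 53 s, if anything falls off the work surface, if the arm or the gripper's body presses on something with over 40 N, if the wrist force passes 120 N, or if a joint passes its speed limit or range.

### The arm

A 6-joint arm with a two-finger parallel gripper is mounted at the origin on the work surface. World frame = base frame: x ahead of the robot, y to its left, z up, the work surface at z = 0. Lengths are in m, angles in rad, forces in N, time in s.
With the tool pointing down it reaches from about 0.375 to 0.975 m from the base axis. Payload 3.8 kg.
Tool frame: the origin (TCP) lies at the very end of the fingers, on their centre line; the grasp point (between the pads) lies 19 mm behind it; z points along the fingers, y is the line along which they close (so a half turn about z gives the same grasp; the last joint's range is limited). The gripper opens to 85 mm and grips with 20 to 120 N. Pads are 22 mm wide; open, the fingers measure 114 mm over their backs; the gripper's body (76 mm by 85 mm) begins 54 mm behind the grasp point. The pads swing forward as they close: fully open they stand 13 mm farther back than shut.
Start: joints at [-1.354, 0.264, 1.604, -0, 1.274, -0.037], TCP at [0.169, -0.653, 0.208] pointing down, gripper open.
Joint ranges: [-2.63, 2.63], [-0.94, 2.18], [0.31, 2.57], [-1.31, 4.45], [0, 2.66], [-2.55, 2.55]. Speed limits (rad/s): [2.57, 2.57, 3.14, 3.14, 3.14, 3.14].

### API

Orientations are given as a rotation vector (axis times angle).
In Python, from workcell import monitor, viewer, workorder gives the robot as it stands.
- The arm moves only by the tool jog_arm, never from a script. Its argument "commands" is a list of rows, each an object with "travel": the shift along the tool's x, y, z in mm, a list of three; "rot": the turn, a rotation vector about the tool's x, y, z in degrees, a list of three; "claw": the closure in counts, from 0 (fully open) to 255 (shut). A call has exactly 5 rows; each row shifts and turns the commanded pose from where the row before left it, along the tool's axes as they then stand; what a row does not reach is not made up. A row lasts 1/10 s, in which the tool goes at most 50 mm and 8.59 degrees, less where a joint would pass 70% of its speed; a pose out of reach is approached as far as the arm can. A call is refused whole if a number of a shift passes 50 or a number of a turn 8.59, either way. A call with a gripper value outside its range is refused whole. The fingers move at their own pace and stop on an object; "force" is the grip in N (left out, the last holds). Time passes only in rows, so rows that do not move let the fingers close, or fill a call up. It gives the time, the measured TCP pose, the force, the opening and the grip force at its end, in the units of the state.
- monitor.read_state(): the state, without advancing time (a new reading comes with each control period).
- viewer.read_camera(name): name is "scene" or "top" or "wrist"; returns a dict with "color" (420x560x3 uint8, blue, green, red), "camera_matrix" (3x3 intrinsics, pixels), "R" (3x3) and "t" (3): a world point X has camera coordinates R X + t. Camera axes: x right, y down, z forward; pixel columns grow to the right and rows downward; lengths in m; the calibration is good to about 2 mm. A picture is of the moment at which its call begins. There is no depth.
- workorder.finish_job(): hands the job in; it is judged then, once.
The state is a dict: "time": time; "q": joint angles; "joint_vel": joint speeds; "joint_torque": joint torques, N m; "tool_pos": TCP position; "tcp_rot": TCP orientation; "wrist_force": force on the tool from outside, world axes, zero at the start; "torque": the same for the moment, N m; "width": opening from 0.0 (shut) to 1.0 (fully open); "grip_force": force on a finger pad.
Only numpy, scipy, OpenCV 4.12 (cv2) and the standard library are available. Lean on these libraries where they do the work, as an engineer would, in place of code of your own. Each camera call takes 0.05 s, during which the arm holds its last target. There are 200 camera calls.

## Working session

There is one attempt and no reset: what is moved stays moved. The work goes in short steps, Python scripts to look and compute and a tool call to move; the robot and the scene stay as the last step left them, time stands still between calls to the robot, and variables do not carry over. Pictures are saved under pics/ and viewed, at most 10 in all, crops included, and the job is handed in when it is done.

Besides the shell and the picture viewer there is one more tool, called after "Request:" by a JSON object that holds its "method" and its "body". jog_arm: Moves the arm, as the interface text tells. Its arguments: {"type":"object","properties":{"commands":{"type":"array","items":{"type":"object","properties":{"travel":{"type":"array","items":{"type":"number"}},"rot":{"type":"array","items":{"type":"number"}},"claw":{"type":"number"}}}},"force":{"type":"number"}},"required":["commands"]}

```bash
mkdir -p pics; cat > h.py <<'E'
import numpy as np, cv2
from scipy.spatial.transform import Rotation as Ro
from workcell import monitor, viewer, workorder
def snap(n,f,crop=None,s=1):
    c=viewer.read_camera(n); np.savez(f'pics/{f}.npz',K=c['camera_matrix'],R=c['R'],t=c['t'])
    im=c['color']; cv2.imwrite(f'pics/{f}_raw.png',im); return c
def cal(f): c=np.load(f'pics/{f}.npz'); return c['K'],c['R'],c['t']
def ray(f,u,v):
    K,R,t=cal(f); return -R.T@t, R.T@np.linalg.solve(K,[u,v,1.])
def onz(f,u,v,z):
    o,d=ray(f,u,v); return o+d*(z-o[2])/d[2]
def proj(f,X):
    K,R,t=cal(f); p=K@(R@np.array(X)+t); return p[:2]/p[2]
E
python3 - <<'E'
from h import *
s=monitor.read_state();print({k:np.round(v,3) for k,v in s.items()})
print(Ro.from_rotvec(s['tcp_rot']).as_matrix().round(3))
a=snap('top','top0');b=snap('scene','sc0')
for f in('top0','sc0'):
    o,d=ray(f,280,210);print(o,d)
cv2.imwrite('pics/t1.png',cv2.resize(a['color'],(800,600)))
cv2.imwrite('pics/s1.png',cv2.resize(b['color'],(800,600)))
E
```

```text
{'time': np.float64(0.0), 'q': array([-1.354,  0.265,  1.605, -0.   ,  1.274, -0.037]), 'joint_vel': array([-0.001, -0.   , -0.001, -0.   , -0.001,  0.001]), 'joint_torque': array([ 0.0000e+00, -5.1511e+01, -3.6731e+01,  0.0000e+00,  1.3000e-02,
       -0.0000e+00]), 'tool_pos': array([ 0.169, -0.653,  0.207]), 'tcp_rot': array([-3.114, -0.397,  0.   ]), 'wrist_force': array([-0.256, -0.461, -1.04 ]), 'torque': array([-0.008,  0.002,  0.024]), 'grip_force': np.float64(0.0), 'width': np.float64(1.0)}
[[ 0.968  0.251 -0.   ]
 [ 0.251 -0.968  0.002]
 [ 0.    -0.002 -1.   ]]
[ 0.26612881 -0.06946435  1.57877275] [ 0.17905636  0.01557833 -0.98384647]
[ 1.14075041 -0.3087138   1.08887304] [-0.55217004  0.21413703 -0.80616463]
```

View pics/t1.png

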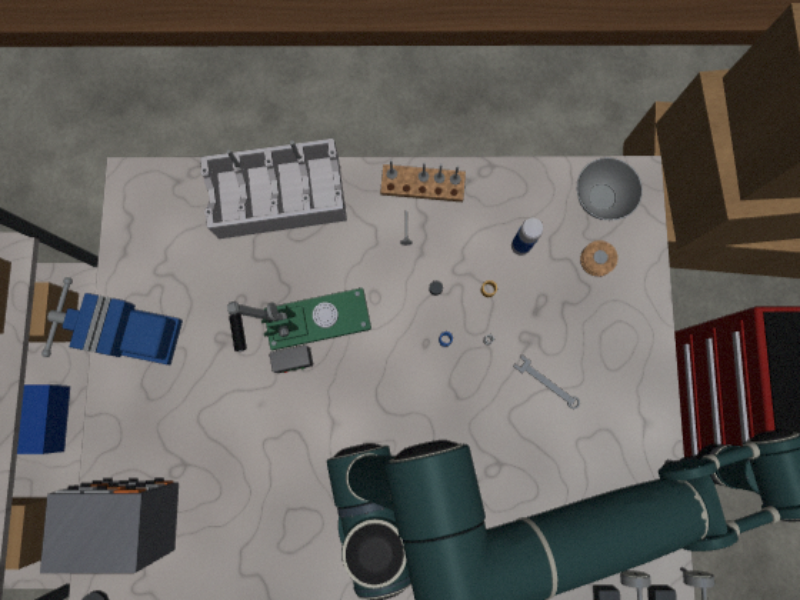

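View pics/s1.png

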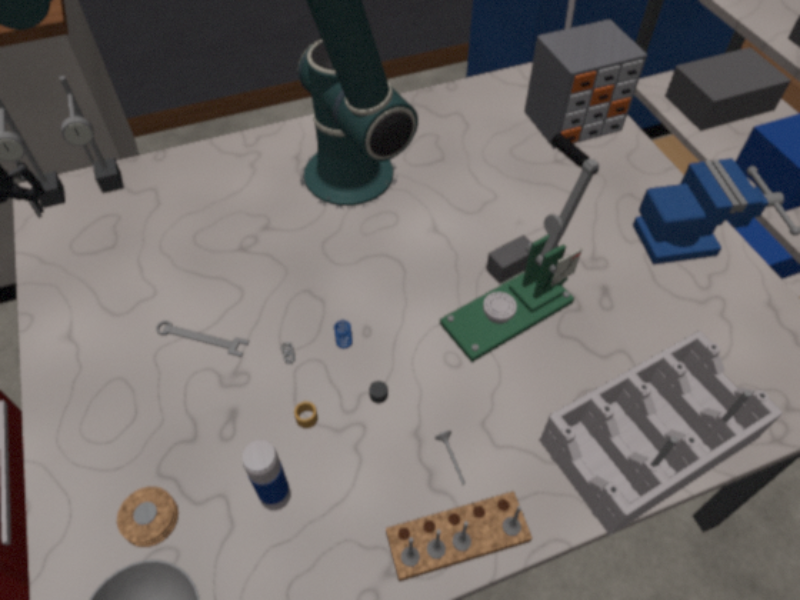

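The top view shows the blue spring at about (445,339) in the 800 px picture and the anvil at (325,315). The handle is at (237,331), with the lever up. I'll enlarge both views around these.

```bash
python3 - <<'E'
from h import *
a=cv2.imread('pics/top0_raw.png')[180:270,150:350];b=cv2.imread('pics/sc0_raw.png')[85:255,225:425]
cv2.imwrite('pics/t2.png',cv2.resize(a,None,fx=4,fy=4,interpolation=cv2.INTER_CUBIC))
cv2.imwrite('pics/s2.png',cv2.resize(b,None,fx=3.5,fy=3.5,interpolation=cv2.INTER_CUBIC))
E
```

```text
(no output)
```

View pics/t2.png

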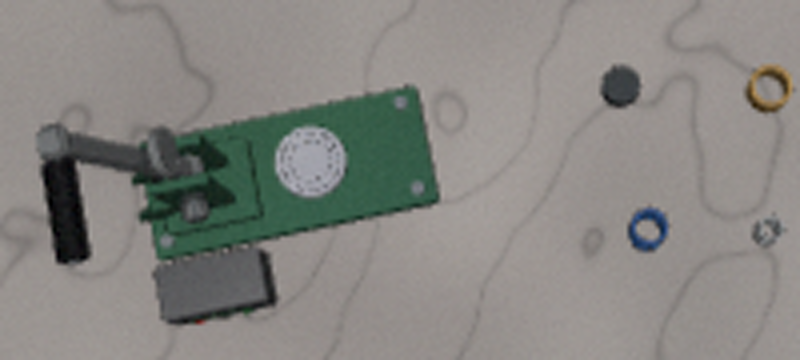

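View pics/s2.png

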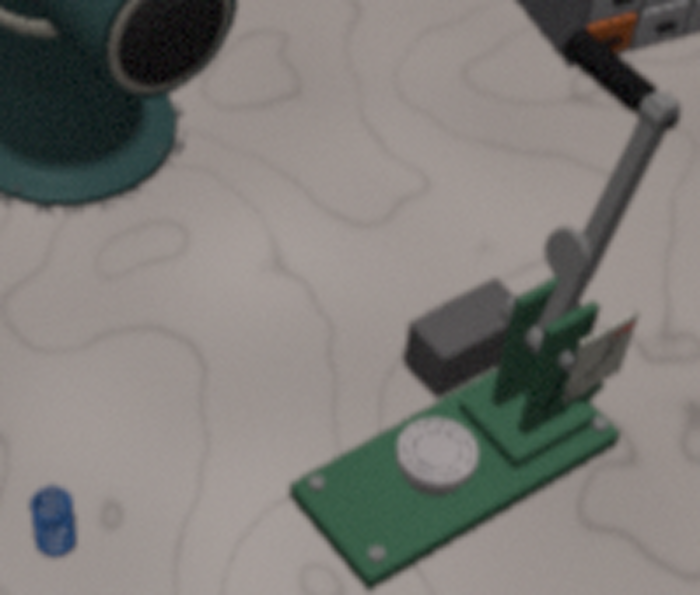

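The enlarged top view shows the anvil centre at (310,161), the spring's top ring at (648,229), and the base corners at (412,86), (438,203) and (162,258). The handle runs from (57,160) to (72,262). In the scene crop the anvil is at (438,452) and the spring spans (52,492) to (56,550).

```bash
python3 - <<'E'
from h import *
T=lambda u,v,z:onz('top0',150+(u+.5)/4-.5,180+(v+.5)/4-.5,z)
S=lambda u,v,z:onz('sc0',225+(u+.5)/3.5-.5,85+(v+.5)/3.5-.5,z)
print('anvil',T(310,161,.05),S(438,452,.05))
print('spring',T(648,229,.055),S(52,494,.055))
c=[T(412,86,.022),T(438,203,.022),T(162,258,.022)];print(c)
d=c[2]-c[1];e=c[0]-c[1]
print('ydir',np.degrees(np.arctan2(d[1],d[0])),np.degrees(np.arctan2(e[1],e[0])),np.linalg.norm(d),np.linalg.norm(e))
print('scene',[S(292,492,.022),S(372,583,.022),S(617,436,.022)])
print('grip',T(64,211,.332),'tappet',T(621,86,.027),'inner',T(768,232,.046),'bush',T(769,89,.032))
E
```

```text
anvil [0.50923751 0.14341886 0.05      ] [0.51123145 0.14320128 0.05      ]
spring [ 0.44659468 -0.15692259  0.055     ] [ 0.44249084 -0.15535091  0.055     ]
[array([0.58283993, 0.05536525, 0.022     ]), array([0.47481783, 0.03076155, 0.022     ]), array([0.42582731, 0.27869168, 0.022     ])]
ydir 101.17754622656717 12.831108178032027 0.2527240035977111 0.11078860591262879
scene [array([0.48755222, 0.02883903, 0.022     ]), array([0.58740327, 0.0526815 , 0.022     ]), array([0.53281008, 0.29990903, 0.022     ])]
grip [0.42839118 0.28152118 0.332     ] tappet [ 0.58112287 -0.13566806  0.027     ] inner [ 0.44460506 -0.26390335  0.046     ] bush [ 0.57683353 -0.26990268  0.032     ]
```

Request:
{"method": "jog_arm", "body": {"commands": [{"travel": [33,-35,0],"rot": [0,0,2.3],"claw": 0},{"travel": [33,-35,0],"rot": [0,0,0],"claw": 0},{"travel": [33,-35,0],"rot": [0,0,0],"claw": 0},{"travel": [33,-35,0],"rot": [0,0,0],"claw": 0},{"travel": [33,-35,0],"rot": [0,0,0],"claw": 0}], "force": 60}}

```text
time: 0.6
tool_pos: [0.2924, -0.4444, 0.2076]
tcp_rot: [-3.123, -0.334, 0.0]
wrist_force: [1.6, -0.5, 0.5]
width: 0.997
grip_force: 0.0
```

Request:
{"method": "jog_arm", "body": {"commands": [{"travel": [33,-35,0],"rot": [0,0,0],"claw": 0},{"travel": [33,-35,0],"rot": [0,0,0],"claw": 0},{"travel": [33,-35,0],"rot": [0,0,0],"claw": 0},{"travel": [33,-35,0],"rot": [0,0,0],"claw": 0},{"travel": [20,-20,0],"rot": [0,0,0],"claw": 0}]}}

```text
time: 1.1
tool_pos: [0.4073, -0.2547, 0.2078]
tcp_rot: [-3.122, -0.338, -0.0]
wrist_force: [-0.1, -0.5, 0.1]
width: 0.999
grip_force: 0.0
```

```bash
cat >> h.py <<'E'
def go(X):
    s=monitor.read_state(); R=Ro.from_rotvec(s['tcp_rot'])
    print('tcp',s['tool_pos'].round(4),'yaw',np.degrees(np.arctan2(*R.as_matrix()[[1,0],0])).round(2),'delta tool mm',(R.inv().apply(np.array(X)-s['tool_pos'])*1000).round(1),'q',np.round(s['q'],2))
E
python3 - <<'E'
from h import *
go([.4455,-.156,.12]);w=snap('wrist','w0');cv2.imwrite('pics/w0.png',w['color'])
print(proj('w0',[.4455,-.156,.055]))
E
```

```text
tcp [ 0.4073 -0.2547  0.2078] yaw 12.35 delta tool mm [ 58.4 -88.2  88. ] q [-0.61 -0.11  2.01  0.    1.25  0.74]
[184.55524595 127.29750867]
```

View pics/w0.png

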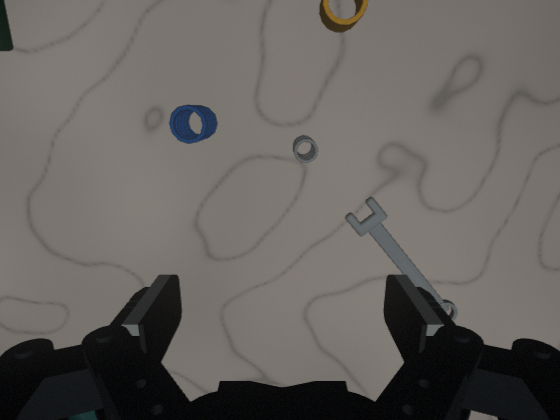

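The wrist view shows the spring as a blue outline from about (169,104) to (217,143), the inner spring at (305,148), and the spanner further right. I'll fit a projected cylinder to the blue outline.

```bash
python3 - <<'E'
from h import *
from scipy.optimize import least_squares
im=cv2.imread('pics/w0_raw.png').astype(int);m=((im[...,0]-im[...,2])>40).astype(np.uint8)
n,l,st,_=cv2.connectedComponentsWithStats(m[:250]);i=1+np.argmax(st[1:,4]);x,y,w,h,_=st[i];print(st[i])
bb=np.array([x-.5,y-.5,x+w-.5,y+h-.5])
a=np.linspace(0,6.283,60)
def f(p):
    P=np.array([proj('w0',[p[0]+.017*np.cos(t),p[1]+.017*np.sin(t),z]) for z in(0,.055) for t in a])
    return np.r_[P.min(0),P.max(0)]-bb
r=least_squares(f,[.4455,-.156],diff_step=1e-4,x_scale=.001);print(r.x,r.fun)
go([*r.x,.10])
E
```

```text
[170 105  46  38 986]
[ 0.44892659 -0.15784661] [-1.56217886 -0.67836653  1.83144313  0.78719089]
tcp [ 0.4089 -0.2524  0.2078] yaw 12.41 delta tool mm [ 59.2 -83.4 108.2] q [-0.61 -0.11  2.01  0.    1.25  0.75]
```

Request:
{"method": "jog_arm", "body": {"commands": [{"travel": [19.5,-28,20],"rot": [0,0,0],"claw": 0},{"travel": [19.5,-28,20],"rot": [0,0,0],"claw": 0},{"travel": [19.5,-27.5,20],"rot": [0,0,0],"claw": 0},{"travel": [0,0,30],"rot": [0,0,0],"claw": 0},{"travel": [0,0,10],"rot": [0,0,0],"claw": 0}]}}

```text
time: 1.65
tool_pos: [0.4437, -0.162, 0.1049]
tcp_rot: [-3.121, -0.338, 0.008]
wrist_force: [-0.9, 0.1, -0.7]
width: 1.001
grip_force: 0.0
```

```bash
python3 - <<'E'
from h import *
go([.448,-.1575,.015])
E
```

```text
tcp [ 0.4437 -0.162   0.1049] yaw 12.37 delta tool mm [ 5.6 -3.2 89.9] q [-0.4  -0.03  2.13 -0.    1.05  0.95]
```

Request:
{"method": "jog_arm", "body": {"commands": [{"travel": [0,0,30],"rot": [0,0,0],"claw": 0},{"travel": [0,0,20],"rot": [0,0,0],"claw": 0},{"travel": [0,0,0],"rot": [0,0,0],"claw": 0},{"travel": [0,0,0],"rot": [0,0,0],"claw": 0},{"travel": [0,0,0],"rot": [0,0,0],"claw": 0}]}}

```text
time: 2.15
tool_pos: [0.4472, -0.1648, 0.0598]
tcp_rot: [3.123, 0.334, 0.004]
wrist_force: [0.3, 0.5, -0.4]
width: 1.001
grip_force: 0.0
```

```bash
python3 - <<'E'
from h import *
go([.448,-.1575,.015]);w=snap('wrist','w1');cv2.imwrite('pics/w1.png',w['color'])
im=w['color'].astype(int);m=((im[...,0]-im[...,2])>40).astype(np.uint8)
n,l,st,_=cv2.connectedComponentsWithStats(m);i=1+np.argmax(st[1:,4]);print(st[i])
P=np.array([proj('w1',[.448+.017*np.cos(t),-.1575+.017*np.sin(t),z]) for z in(0,.055) for t in np.linspace(0,6.28,60)])
print(P.min(0),P.max(0))
E
```

```text
tcp [ 0.4472 -0.1648  0.0598] yaw 12.2 delta tool mm [ 2.2 -7.  44.8] q [-0.41  0.03  2.16 -0.    0.94  0.95]
[ 242  196   62   81 2909]
[239.19334199 194.69183361] [303.21938057 278.99188552]
```

View pics/w1.png

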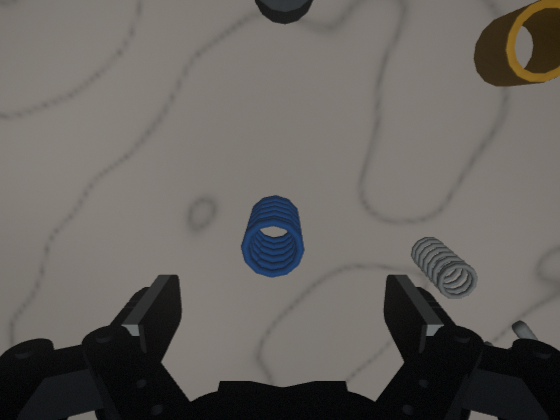

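The spring stands between the open fingers, with its top ring at about (272,247). The measured outline agrees with the prediction to 1 mm.

Request:
{"method": "jog_arm", "body": {"commands": [{"travel": [2,-6,15],"rot": [0,0,0],"claw": 0},{"travel": [0,0,20],"rot": [0,0,0],"claw": 0},{"travel": [0,0,10],"rot": [0,0,0],"claw": 0},{"travel": [0,0,0],"rot": [0,0,0],"claw": 60},{"travel": [0,0,0],"rot": [0,0,0],"claw": 110}], "force": 40}}

```text
time: 2.7
tool_pos: [0.4472, -0.1578, 0.0139]
tcp_rot: [3.123, 0.335, 0.001]
wrist_force: [-0.4, 0.3, 0.3]
width: 0.692
grip_force: 0.0
```

Request:
{"method": "jog_arm", "body": {"commands": [{"travel": [0,0,0],"rot": [0,0,0],"claw": 160},{"travel": [0,0,0],"rot": [0,0,0],"claw": 200},{"travel": [0,0,0],"rot": [0,0,0],"claw": 255},{"travel": [0,0,0],"rot": [0,0,0],"claw": 255},{"travel": [0,0,0],"rot": [0,0,0],"claw": 255}]}}

```text
time: 3.2
tool_pos: [0.4475, -0.158, 0.0138]
tcp_rot: [3.123, 0.335, 0.002]
wrist_force: [0.6, -1.7, 2.6]
width: 0.373
grip_force: 40.4
```

Request:
{"method": "jog_arm", "body": {"commands": [{"travel": [0,0,-20],"rot": [0,0,0],"claw": 255},{"travel": [0,0,-40],"rot": [0,0,0],"claw": 255},{"travel": [0,0,-45],"rot": [0,0,0],"claw": 255},{"travel": [10,-20,-35],"rot": [0,0,0],"claw": 255},{"travel": [18,-40,0],"rot": [0,0,0],"claw": 255}]}}

```text
time: 3.7
tool_pos: [0.4656, -0.0951, 0.1593]
tcp_rot: [3.12, 0.328, 0.016]
wrist_force: [1.7, 0.4, -1.7]
width: 0.375
grip_force: 40.5
```

Request:
{"method": "jog_arm", "body": {"commands": [{"travel": [18,-40,0],"rot": [0,0,0],"claw": 255},{"travel": [18,-40,0],"rot": [0,0,0],"claw": 255},{"travel": [18,-40,0],"rot": [0,0,0],"claw": 255},{"travel": [8,-20,0],"rot": [0,0,0],"claw": 255},{"travel": [0,0,0],"rot": [0,0,0],"claw": 255}]}}

```text
time: 4.2
tool_pos: [0.4918, 0.0597, 0.1526]
tcp_rot: [-3.122, -0.341, 0.002]
wrist_force: [-0.3, -0.1, -0.8]
width: 0.376
grip_force: 40.5
```

```bash
python3 - <<'E'
from h import *
go([.5103,.1433,.0645]);w=snap('wrist','w2');cv2.imwrite('pics/w2.png',w['color'])
print(proj('w2',[.5103,.1433,.05]))
E
```

```text
tcp [0.4918 0.0597 0.1526] yaw 12.47 delta tool mm [ 36.2 -77.5  88.1] q [ 0.07 -0.03  2.04  0.    1.14  1.42]
[183.06505446 160.15973592]
```

View pics/w2.png

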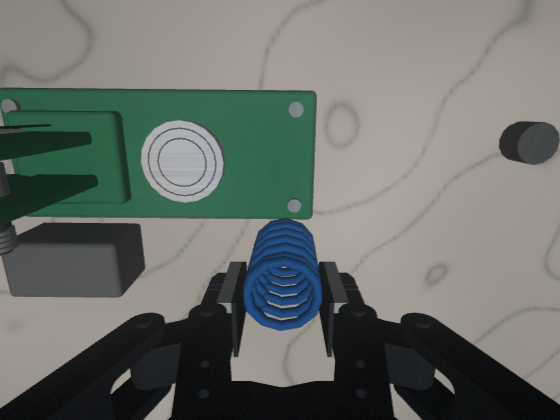

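The anvil centre is at (182.5,161) against a prediction of (183.1,160.2), so the estimate holds. The held spring's top rim is at about (283,294), and I'll check that the spring sits centred in the grip.

```bash
python3 - <<'E'
from h import *
p=monitor.read_state()['tool_pos']
for z in(-.0138,.0412):
  P=np.array([proj('w2',[p[0]+.017*np.cos(t),p[1]+.017*np.sin(t),p[2]+z]) for t in np.linspace(0,6.28,60)]);print(z,P.min(0),P.max(0))
im=cv2.imread('pics/w2_raw.png').astype(int);m=((im[...,0]-im[...,2])>40).astype(np.uint8)
n,l,st,_=cv2.connectedComponentsWithStats(m);i=1+np.argmax(st[1:,4]);print(st[i])
E
```

```text
-0.0138 [256.41983508 219.55538603] [317.29089158 276.10053718]
0.0412 [246.83764776 262.25343245] [330.38817631 336.25138813]
[ 243  219   79  112 6272]
```

Request:
{"method": "jog_arm", "body": {"commands": [{"travel": [12,-25,0],"rot": [0,0,0],"claw": 255},{"travel": [12,-26,10],"rot": [0,0,0],"claw": 255},{"travel": [12,-26,20],"rot": [0,0,0],"claw": 255},{"travel": [0,0,25],"rot": [0,0,0],"claw": 255},{"travel": [0,0,20],"rot": [0,0,0],"claw": 255}]}}

```text
time: 4.75
tool_pos: [0.5104, 0.1391, 0.0766]
tcp_rot: [3.123, 0.335, -0.003]
wrist_force: [0.1, -0.1, -1.3]
width: 0.375
grip_force: 40.5
```

```bash
python3 - <<'E'
from h import *
viewer.read_camera('wrist');viewer.read_camera('wrist');viewer.read_camera('wrist')
go([.5103,.1427,.0645]);w=snap('wrist','w3');snap('scene','sc3')
p=monitor.read_state()['tool_pos']
print(proj('w3',[.5103,.1427,.05]),proj('w3',p+[0,0,-.0138]),proj('w3',p+[0,0,.0412]))
a=w['color'][60:400,120:440];cv2.imwrite('pics/w3.png',cv2.resize(a,None,fx=1.75,fy=1.75,interpolation=cv2.INTER_CUBIC))
E
```

```text
tcp [0.5091 0.1383 0.0763] yaw 12.18 delta tool mm [ 2.2 -4.  11.8] q [ 0.22  0.11  2.04 -0.    0.99  1.58]
[277.2587244  235.99986827] [283.94134717 244.82923873] [284.81029878 297.21889031]
```

View pics/w3.png

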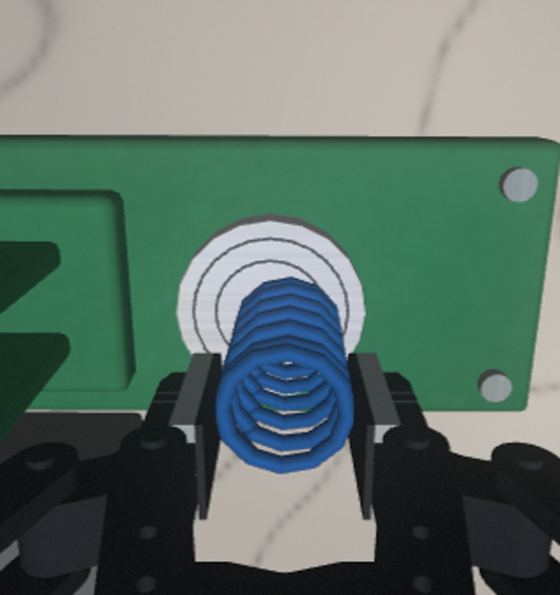

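The disc and its rings centre at crop (271.5,308). The held spring's bottom centre is near (289,323), so it needs about 5 mm along tool −y and 2 mm along +x. I'll correct that, lower the spring and release it.

Request:
{"method": "jog_arm", "body": {"commands": [{"travel": [2,-5,0],"rot": [0,0,0],"claw": 255},{"travel": [0,0,6],"rot": [0,0,0],"claw": 255},{"travel": [0,0,4],"rot": [0,0,0],"claw": 255},{"travel": [0,0,2.5],"rot": [0,0,0],"claw": 255},{"travel": [0,0,0],"rot": [0,0,0],"claw": 255}]}}

```text
time: 5.5
tool_pos: [0.5116, 0.1451, 0.0652]
tcp_rot: [3.124, 0.335, -0.001]
wrist_force: [-0.4, 0.3, -0.8]
width: 0.376
grip_force: 40.5
```

```bash
python3 - <<'E'
from h import *
viewer.read_camera('wrist');viewer.read_camera('wrist')
go([.5103,.1437,.0640]);s=monitor.read_state();print(s['wrist_force'],s['torque'])
E
```

```text
tcp [0.5119 0.1452 0.0656] yaw 12.25 delta tool mm [-1.8  1.1  1.6] q [ 0.23  0.13  2.05 -0.    0.97  1.59]
[ 1.05930738 -0.67681646 -0.7532058 ] [-0.00206862  0.02039233 -0.02089725]
```

Request:
{"method": "jog_arm", "body": {"commands": [{"travel": [-1.2,1,0],"rot": [0,0,0],"claw": 255},{"travel": [0,0,1],"rot": [0,0,0],"claw": 255},{"travel": [0,0,1],"rot": [0,0,0],"claw": 255},{"travel": [0,0,0],"rot": [0,0,0],"claw": 255},{"travel": [0,0,0],"rot": [0,0,0],"claw": 255}]}}

```text
time: 6.1
tool_pos: [0.5113, 0.1439, 0.064]
tcp_rot: [3.124, 0.335, 0.001]
wrist_force: [-1.0, -0.7, 2.1]
width: 0.375
grip_force: 40.7
```

```bash
python3 - <<'E'
from h import *
viewer.read_camera('wrist')
go([.5103,.1437,.0640]);s=monitor.read_state();print(s['wrist_force'],s['torque'])
w=snap('wrist','w4');snap('scene','sc4')
cv2.imwrite('pics/w4.png',cv2.resize(w['color'][60:400,120:440],None,fx=1.75,fy=1.75,interpolation=cv2.INTER_CUBIC))
E
```

```text
tcp [0.5113 0.1439 0.064 ] yaw 12.25 delta tool mm [-1.  0. -0.] q [ 0.23  0.13  2.05 -0.    0.96  1.58]
[-0.99739947 -0.9205839   1.46951347] [-0.13298291  0.12652118 -0.01193367]
```

View pics/w4.png

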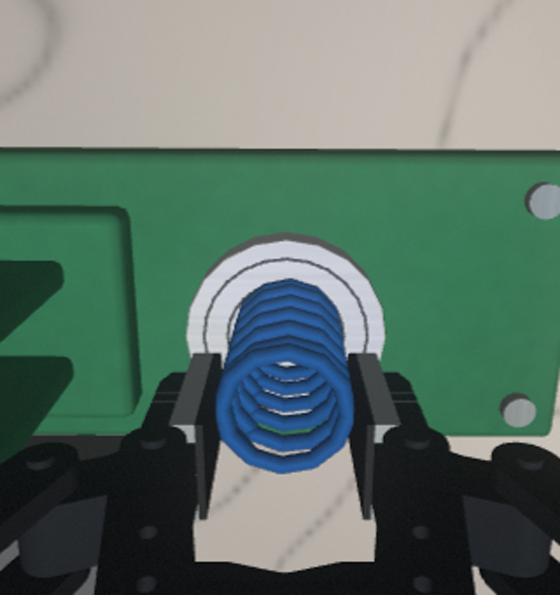

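The disc spans crop x 187 to 385, centre 286. The spring's bottom is about 1 mm right of that and about 2 mm too far along +x, since its far edge at row 279 touches the inner ring. I'll lift slightly, shift and lower.

Request:
{"method": "jog_arm", "body": {"commands": [{"travel": [0,0,-2],"rot": [0,0,0],"claw": 255},{"travel": [-2,-0.7,0],"rot": [0,0,0],"claw": 255},{"travel": [0,0,0],"rot": [0,0,0],"claw": 255},{"travel": [0,0,2],"rot": [0,0,0],"claw": 255},{"travel": [0,0,0.5],"rot": [0,0,0],"claw": 255}]}}

```text
time: 6.75
tool_pos: [0.5089, 0.1443, 0.0633]
tcp_rot: [-3.124, -0.335, 0.0]
wrist_force: [-1.6, -1.0, 3.9]
width: 0.38
grip_force: 40.9
```

```bash
python3 - <<'E'
from h import *
viewer.read_camera('wrist')
go([.5103,.1437,.0640]);s=monitor.read_state();print(s['wrist_force'],s['torque'])
w=snap('wrist','w5')
im=w['color'].astype(int);m=((im[...,0]-im[...,2])>40).astype(np.uint8)
n,l,st,_=cv2.connectedComponentsWithStats(m);i=1+np.argmax(st[1:,4]);print('blue',st[i])
g=(im.min(2)>120)&(np.ptp(im,axis=2)<30)
for r in range(190,262,6):
    c=np.where(g[r,200:360])[0]+200
    b=np.where(m[r,200:360])[0]+200
    print(r,c.min() if len(c) else 0,c.max() if len(c) else 0,b.min() if len(b) else 0,b.max() if len(b) else 0)
E
```

```text
tcp [0.5089 0.1444 0.0634] yaw 12.24 delta tool mm [ 1.2  0.9 -0.6] q [0.23 0.13 2.05 0.   0.96 1.59]
[-1.21219067 -1.08265798  3.88014558] [ 0.02790134  0.3062942  -0.00047933]
blue [ 243  220   79  111 6565]
190 0 0 0 0
196 266 303 0 0
202 254 315 0 0
208 246 323 0 0
214 240 329 0 0
220 236 334 284 287
226 233 336 266 302
232 230 339 259 308
238 229 340 257 312
244 228 341 255 313
250 228 341 253 314
256 229 340 252 315
```

The spring's bottom is now centred to well under 1 mm: it spans 255 to 313 and the disc 228 to 341. I'll release it and rise clear.

Request:
{"method": "jog_arm", "body": {"commands": [{"travel": [0,0,0],"rot": [0,0,0],"claw": 130},{"travel": [0,0,0],"rot": [0,0,0],"claw": 80},{"travel": [0,0,0],"rot": [0,0,0],"claw": 20},{"travel": [0,0,0],"rot": [0,0,0],"claw": 0},{"travel": [0,0,-5],"rot": [0,0,0],"claw": 0}]}}

```text
time: 7.35
tool_pos: [0.5088, 0.1442, 0.0676]
tcp_rot: [-3.124, -0.334, 0.001]
wrist_force: [1.4, 1.5, -1.3]
width: 1.002
grip_force: 0.0
```

Request:
{"method": "jog_arm", "body": {"commands": [{"travel": [0,0,-20],"rot": [0,0,0],"claw": 0},{"travel": [0,0,-40],"rot": [0,0,0],"claw": 0},{"travel": [0,0,-45],"rot": [0,0,0],"claw": 0},{"travel": [0,0,-20],"rot": [0,0,0],"claw": 0},{"travel": [0,0,0],"rot": [0,0,0],"claw": 0}]}}

```text
time: 7.85
tool_pos: [0.512, 0.145, 0.1984]
tcp_rot: [-3.123, -0.335, -0.014]
wrist_force: [0.6, 0.2, 0.7]
width: 0.998
grip_force: 0.0
```

```bash
python3 - <<'E'
from h import *
viewer.read_camera('wrist');viewer.read_camera('wrist')
go([.429,.281,.40]);w=snap('wrist','w6');cv2.imwrite('pics/w6.png',w['color']);print(proj('w6',[.5098,.1440,.05]))
E
```

```text
tcp [0.5089 0.1442 0.1934] yaw 12.24 delta tool mm [ -48.9 -150.6 -206.6] q [ 0.23 -0.    1.93 -0.    1.21  1.59]
[283.72392389 192.84341961]
```

View pics/w6.png

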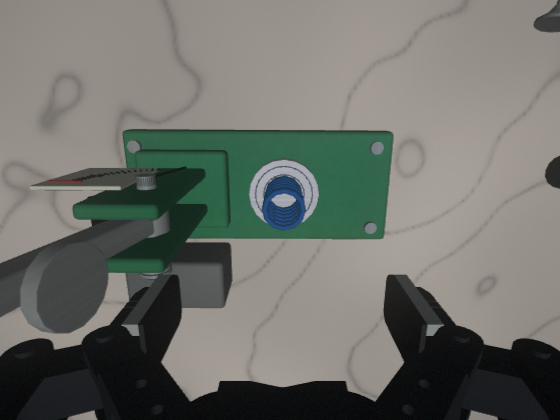

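The spring stands upright on the anvil, bottom at about (284,192) against (283.7,192.8) for the spot aimed at, with its top rim at (286,205). The lever is still up. I'll rise and go over the handle.

Request:
{"method": "jog_arm", "body": {"commands": [{"travel": [0,0,-30],"rot": [0,0,0],"claw": 0},{"travel": [0,0,-47],"rot": [0,0,0],"claw": 0},{"travel": [0,0,-47],"rot": [0,0,0],"claw": 0},{"travel": [0,0,-47],"rot": [0,0,0],"claw": 0},{"travel": [0,0,-44],"rot": [0,0,0],"claw": 0}]}}

```text
time: 8.5
tool_pos: [0.5082, 0.144, 0.4076]
tcp_rot: [3.123, 0.335, -0.006]
wrist_force: [0.3, -0.2, 0.4]
width: 0.999
grip_force: 0.0
```

Request:
{"method": "jog_arm", "body": {"commands": [{"travel": [-12,-30,0],"rot": [0,0,0],"claw": 0},{"travel": [-12,-40,0],"rot": [0,0,0],"claw": 0},{"travel": [-12,-40,0],"rot": [0,0,0],"claw": 0},{"travel": [-12,-40,0],"rot": [0,0,0],"claw": 0},{"travel": [0,0,0],"rot": [0,0,0],"claw": 0}]}}

```text
time: 9.0
tool_pos: [0.4272, 0.284, 0.4054]
tcp_rot: [-3.123, -0.344, 0.008]
wrist_force: [0.1, -0.8, 0.8]
width: 0.999
grip_force: 0.0
```

```bash
python3 - <<'E'
from h import *
P=[onz('w6',u,v,.022) for u,v in((125,129),(392,132),(385,240))]
print([np.degrees(np.arctan2(-(a-b)[0],(a-b)[1])) for a,b in[(P[0],P[1])]],P)
viewer.read_camera('wrist');w=snap('wrist','w7');go([.4294,.2820,.313]);print(monitor.read_state()['tcp_rot'])
print([proj('w7',[.4294+k*.979,.2820+k*.203,.332]).round(0) for k in(-.0375,0,.0375)])
im=w['color'];print('dark cols by row',[(r,[int(x) for x in np.where(im[r,180:385].max(1)<45)[0][[0,-1]]+180] if (im[r,180:385].max(1)<45).any() else 0) for r in range(100,400,20)])
E
```

```text
[np.float64(11.647975899745477)] [array([0.53194941, 0.30215469, 0.022     ]), array([0.58293388, 0.05482928, 0.022     ]), array([0.47668247, 0.02893467, 0.022     ])]
tcp [0.4293 0.281  0.4058] yaw 12.38 delta tool mm [ 0.6 -1.1 92.8] q [ 0.53 -0.1   1.64 -0.    1.6   1.89]
[ 3.12108485  0.33864264 -0.00552655]
[array([283., 262.]), array([284., 215.]), array([285., 163.])]
dark cols by row [(100, 0), (120, [310, 317]), (140, 0), (160, 0), (180, [269, 301]), (200, [269, 300]), (220, [269, 299]), (240, [269, 299]), (260, [269, 298]), (280, 0), (300, 0), (320, 0), (340, 0), (360, [338, 342]), (380, [323, 384])]
```

The handle shows at columns 269 to 300, centre 284.5, as predicted. I'll descend and grip it.

Request:
{"method": "jog_arm", "body": {"commands": [{"travel": [0.6,-1,20],"rot": [0,0,0],"claw": 0},{"travel": [0,0,40],"rot": [0,0,0],"claw": 0},{"travel": [0,0,25],"rot": [0,0,0],"claw": 0},{"travel": [0,0,8],"rot": [0,0,0],"claw": 60},{"travel": [0,0,0],"rot": [0,0,0],"claw": 120}], "force": 60}}

```text
time: 9.6
tool_pos: [0.4302, 0.2803, 0.313]
tcp_rot: [3.122, 0.332, -0.006]
wrist_force: [-0.2, -0.3, -0.3]
width: 0.692
grip_force: 0.0
```

Request:
{"method": "jog_arm", "body": {"commands": [{"travel": [0,0,0],"rot": [0,0,0],"claw": 160},{"travel": [0,0,0],"rot": [0,0,0],"claw": 200},{"travel": [0,0,0],"rot": [0,0,0],"claw": 255},{"travel": [0,0,0],"rot": [0,0,0],"claw": 255},{"travel": [0,0,0],"rot": [0,0,0],"claw": 255}]}}

```text
time: 10.1
tool_pos: [0.432, 0.2827, 0.32]
tcp_rot: [-3.121, -0.335, -0.01]
wrist_force: [-1.5, -1.1, 10.7]
width: 0.002
grip_force: 5.8
```

```bash
python3 - <<'E'
from h import *
go([.4294,.2820,.313])
# arc plan: lever ang a from 0 (15deg back) ; tester frame y,z of grip
A=np.array([.509,.1442]);yw=np.radians(11.65);yd=np.array([-np.sin(yw),np.cos(yw)])
def g(a): t=np.radians(105)-a; return .095+.215*np.cos(t), .124+.215*np.sin(t)
for a in np.radians(np.arange(0,106,7)):
    print(np.degrees(a).round(),np.round(np.array(g(a))*1000,1))
E
```

```text
tcp [0.432  0.2827 0.32  ] yaw 12.25 delta tool mm [-2.8  0.2  7. ] q [ 0.53 -0.1   1.79  0.    1.44  1.89]
0.0 [ 39.4 331.7]
7.0 [ 65.1 336.9]
14.0 [ 91.2 339. ]
21.0 [117.5 337.8]
28.0 [143.4 333.5]
35.0 [168.5 326. ]
42.0 [192.6 315.6]
49.0 [215.2 302.2]
56.0 [236.1 286.3]
63.0 [254.8 267.9]
70.0 [271.1 247.3]
77.0 [284.8 224.9]
84.0 [295.7 201. ]
91.0 [303.6 176. ]
98.0 [308.4 150.2]
105.0 [310. 124.]
```

The fingers read shut, so the handle isn't between the pads. I've used up my picture views, so I'll check in numbers where the handle is now.

```bash
python3 - <<'E'
from h import *
s=monitor.read_state();print(s['tool_pos'],s['wrist_force'],s['torque'],s['width'])
w=snap('wrist','w8');snap('scene','sc8')
ch="@#%*+=-:. "
for f in('w7','w8'):
    g=cv2.resize(cv2.cvtColor(cv2.imread(f'pics/{f}_raw.png'),6),(94,42),interpolation=cv2.INTER_AREA)
    print(f);print('\n'.join(''.join(ch[min(9,int(v)//20)] for v in r[:]) for r in g))
p=s['tool_pos'];print(proj('w8',p),proj('w8',p+[0,0,.019]))
E
```

```text
[0.43203257 0.28272239 0.32003235] [-1.46918806 -1.09530966 10.67475733] [-0.19077859  0.3445676  -0.03463215] 0.0022906838849084932
w7
--------------=-------------------------------------=-------------------------------=---------
*+=----------------------------------------------------------------------------------------=+*
%%#%*+=----------------------------------------------=-------------------------------------=++
%%#####%*+=------------------------------------------=----------------------------------------
%#######%%%%*+=-------------------------------------------------------------------------------
%####%%%%%##%%%**+=------------------------------------=--------------------------------------
%####%%%%%%%%%#%%%%*+=-----------------------------------------------::--::-------------------
#####%%%%%%%%%%%%%#%%*%*--------------==-------=--------------------::--::::------------------
####%%%%%%%%%%%*%%###%%+--------------=--------===============---------------::---------------
####%%%%%%%%%%%*%%###%%----::::::--------------+=+************************++----::::::--------
###%%%%%%%%%%%
[... 6374 characters left out ...]
##@@@@@#########@@@@@@@@@#%+#@@@@@@@@@@########@@@@@@@@%+-::::------------
%%%%%%%%##%%%%###@@@@@@@@####+*####@@@@#@@@@@#+:*@@@@@@#@@@#####+*###@@@@@@@@@#*=-------------
***%*****%%%#@@@@@@@@@@###%=-+#####@@@@@@@@@@@+:*@@@@@@@@@@@####%+-=###@@@@@@@@@@#*=----------
#%%%%%%%%%@@@@@@@@@@######=*#@@@##@@@@@@@@@@@@+=*@@@@@@@@@@@@##@@@#*+#####@@@@@@@@@@#*=-------
%%%##@#@@@@@@@@@@@########@@@@@@@@@@@@#@@@@@@@@@@@@@@@@@#@@@@@@@@@@@@#######@@@@@@@@@@@@%+----
*%##@@@@@@@@@@@###########@@@@@@@@@@@@@@@@@@@@@@@@@@@@@@@@@@@@@@@@@@@@###@@@@@@@@@@@@@@@@@@%*-
#@@@@@@@@@@@##############@@@@@@@@@@@@@@@@@@@@@@@@@@@@@@@@@@@@@@@@@@@#@@@@@@@@@####@@@@@@@@@@@
[284.35214585 257.77140724] [284.54739431 274.16052446]
```

```bash
python3 - <<'E'
from h import *
for f,z in(('w7',.4058),('w8',.32)):
    K,R,t=cal(f);C=-R.T@t;print(f,'f',K[0,0],'cam',C,'cam-tcp z',C[2]-z,'fwd',R[2])
    im=cv2.imread(f'pics/{f}_raw.png').max(2)
    for r in range(165,285,8):
        c=np.where(im[r,240:330]<48)[0]+240
        if len(c): print(r,c.min(),c.max(),end=' | ')
    print()
    # predicted width/rows for handle axis height h
    for h in(.30,.308,.32,.332):
        o=np.array([.4294,.2820,h]);u=np.array([.979,.202,0])
        a,b=proj(f,o-.0375*u),proj(f,o+.0375*u)
        d=[ (R@(o+k*.0375*u)+t)[2] for k in(-1,1)]
        print(h,a.round(),b.round(),'w',[round(K[0,0]*.024/x,1) for x in d])
E
```

```text
w7 f 347.58921781178236 cam [0.50095095 0.29977956 0.57153264] cam-tcp z 0.16573263985493797 fwd [-0.28621459 -0.06594687 -0.95589341]
165 272 297 | 173 269 301 | 181 269 301 | 189 269 300 | 197 269 300 | 205 269 300 | 213 269 300 | 221 269 299 | 229 269 299 | 237 269 299 | 245 269 299 | 253 269 298 | 261 269 298 | 
0.3 [283. 246.] [284. 156.] w [np.float64(28.5), np.float64(30.9)]
0.308 [283. 250.] [285. 158.] w [np.float64(29.3), np.float64(31.8)]
0.32 [283. 256.] [285. 160.] w [np.float64(30.5), np.float64(33.2)]
0.332 [283. 262.] [285. 163.] w [np.float64(31.9), np.float64(34.8)]
w8 f 347.58921781178236 cam [0.50291392 0.29910544 0.48682516] cam-tcp z 0.16682515503207568 fwd [-0.27691397 -0.05926292 -0.95906546]
181 314 329 | 205 261 308 | 213 260 309 | 221 260 309 | 229 260 309 | 237 260 308 | 245 261 308 | 253 261 308 | 261 261 308 | 269 261 307 | 277 251 313 | 
0.3 [284. 306.] [285. 184.] w [np.float64(39.5), np.float64(43.9)]
0.308 [284. 313.] [285. 187.] w [np.float64(41.0), np.float64(45.8)]
0.32 [284. 325.] [286. 192.] w [np.float64(43.5), np.float64(48.9)]
0.332 [284. 339.] [286. 198.] w [np.float64(46.2), np.float64(52.4)]
```

```bash
python3 - <<'E'
from h import *
def tri(a,b):
    rs=[ray('top0',150+(a[0]+.5)/4-.5,180+(a[1]+.5)/4-.5),ray('sc0',225+(b[0]+.5)/3.5-.5,85+(b[1]+.5)/3.5-.5)]
    A=0;y=0
    for o,d in rs:
        d=d/np.linalg.norm(d);P=np.eye(3)-np.outer(d,d);A=A+P;y=y+P@o
    X=np.linalg.solve(A,y);return X.round(4),[np.linalg.norm(np.cross(X-o,d/np.linalg.norm(d))).round(4) for o,d in rs]
print('outer',tri((73,261),(572,42)),'inner',tri((57,160),(647,102)),'mid',tri((64,211),(610,72)),'lever end',tri((52,140),(660,100)))
for h in (.308,.332): 
  o=np.array([.4294,.2820,h]);u=np.array([.979,.202,0])
  for k in(-.0375,.0375): print(h,k,(proj('sc0',o+k*u)-[225,85])*3.5,(proj('top0',o+k*u)-[150,180])*4)
# scene now: dark pixels near handle
E
```

```text
outer (array([0.3917, 0.2726, 0.332 ]), [np.float64(0.0008), np.float64(0.0008)]) inner (array([0.4659, 0.2886, 0.332 ]), [np.float64(0.0003), np.float64(0.0003)]) mid (array([0.4285, 0.2818, 0.3308]), [np.float64(0.0001), np.float64(0.0001)]) lever end (array([0.4784, 0.2888, 0.3442]), [np.float64(0.0002), np.float64(0.0002)])
0.308 -0.0375 [568.65893974  66.67856169] [ 79.00203258 261.95198871]
0.308 0.0375 [639.06194481 126.44702769] [ 62.83876284 163.1703666 ]
0.332 -0.0375 [574.85430894  40.71589883] [ 70.13083449 258.67216965]
0.332 0.0375 [646.66470872 100.61249417] [ 53.75427762 158.07452389]
```

```bash
python3 - <<'E'
from h import *
ch="@#%*+=-:. "
for f in('sc0','sc8'):
    g=cv2.cvtColor(cv2.imread(f'pics/{f}_raw.png'),6)[70:160,355:435]
    g=cv2.resize(g,(160,60),interpolation=cv2.INTER_AREA)
    print(f);print('\n'.join(''.join(ch[min(9,int(v)//18)] for v in r) for r in g))
p=monitor.read_state()['tool_pos']
for q in(p,p+[0,0,.019],[.4294,.2820,.332],[.4659,.2886,.332],[.3917,.2726,.332]):
    u=proj('sc8',q);print(((u-[355,70])*[2,60/90]).round(1))
E
```

```text
sc0
........................::==**%%%%%%%%%%%%%%%%%%%%%%%%%%%%%%%%%%%%%%%%%%%%%%%%%%%%%%%%**************%%%%%%%%********%%%%%%%%%%%%%%%%%%%%%%%%**%%%%**++++++++++++
........................::++%%%%%%%%%%%%%%%%%%%%%%%%%%%%%%%%%%%%%%%%%%%%%%%%%%%%%%%%******++****%%##########%%******%%%%%%%%%%%%********++++++******++++********
......................::--**%%%%%%%%%%%%%%%%%%%%%%%%%%%%%%%%%%%%%%%%%%%%%%%%%%%%%%%%************%%%%%%%%%%******************++++++++======++++**%%**%%%%%%%%%%%%
......................::==**%%%%%%%%%%%%%%%%%%%%%%%%%%%%%%%%%%%%%%%%%%%%%%%%%%%%%%%%******++**********************++++============++++++++++****%%%%%%%%%%%%%%%%
......................::==**%%%%%%%%%%%%%%%%%%%%%%%%%%%%%%%%%%%%%%%%%%%%%%%%%%%%%%****************++++++++==++****++++++++++++++++************%%%%%%%%%%########
......................::==**%%%%%%%%%%%%%%%%%%%%%%%%%%%%%%%%%%%%%%%%%%%%%%%%%%%%%%****++++++++==============++******++++++******************%%%%%%%%%%%%%%####%%
........................--++**%%%%%%%%%%%%%%%%%%%%%%%%%%%%%%%%%%%%%%%%%%%%%%%%%%**++========++====++++++++++********++****%%%%%%%%
[... 17589 characters left out ...]
.............................................::==++++++++++++++++++======++******++--..............................::::::..........................::::::::
..................................................::==++++++++++++++++++++==++++****++--::..............................::::::..........................::::::::
..................................................::==++++++++++++++++++++++++******==::................................::::..............................::::::
................................................::::==++++++++++++++++++++++******==::................................::::::..............................::::::
[88.3 26.3]
[91.4 22.3]
[88.7 23.4]
[108.7  29.2]
[66.8 17.7]
```

The lever has not moved. In the scene image the shut fingertips rest on top of the handle, about 20 mm behind the reported TCP, so the grip was too shallow. I'll reopen, go about 22 mm deeper and grip again.

Request:
{"method": "jog_arm", "body": {"commands": [{"travel": [0,0,-8],"rot": [0,0,0],"claw": 120},{"travel": [0,0,0],"rot": [0,0,0],"claw": 60},{"travel": [0,0,0],"rot": [0,0,0],"claw": 0},{"travel": [0,0,0],"rot": [0,0,0],"claw": 0},{"travel": [0,0,10],"rot": [0,0,0],"claw": 0}]}}

```text
time: 10.7
tool_pos: [0.4312, 0.2821, 0.3137]
tcp_rot: [-3.123, -0.335, -0.003]
wrist_force: [1.1, 0.5, -0.0]
width: 0.851
grip_force: 0.0
```

```bash
python3 - <<'E'
from h import *
viewer.read_camera('wrist');viewer.read_camera('wrist');s=monitor.read_state();print(s['wrist_force'],s['width']);go([.4285,.2820,.291])
E
```

```text
[-0.32935485 -0.26490763 -0.79943352] 0.9901936189223759
tcp [0.4297 0.2812 0.3107] yaw 12.24 delta tool mm [-0.9 -1.1 19.7] q [ 0.53 -0.09  1.8  -0.    1.43  1.89]
```

Request:
{"method": "jog_arm", "body": {"commands": [{"travel": [0,-1,10],"rot": [0,0,0],"claw": 0},{"travel": [0,0,10],"rot": [0,0,0],"claw": 0},{"travel": [0,0,0],"rot": [0,0,0],"claw": 60},{"travel": [0,0,0],"rot": [0,0,0],"claw": 120},{"travel": [0,0,0],"rot": [0,0,0],"claw": 160}]}}

```text
time: 11.3
tool_pos: [0.4305, 0.2828, 0.2934]
tcp_rot: [-3.124, -0.335, -0.001]
wrist_force: [0.1, 0.2, -0.4]
width: 0.513
grip_force: 0.0
```

Request:
{"method": "jog_arm", "body": {"commands": [{"travel": [0,0,0],"rot": [0,0,0],"claw": 200},{"travel": [0,0,0],"rot": [0,0,0],"claw": 255},{"travel": [0,0,0],"rot": [0,0,0],"claw": 255},{"travel": [0,0,0],"rot": [0,0,0],"claw": 255},{"travel": [0,0,0],"rot": [0,0,0],"claw": 255}]}}

```text
time: 11.8
tool_pos: [0.4309, 0.282, 0.2939]
tcp_rot: [3.123, 0.334, 0.002]
wrist_force: [0.2, -5.6, 3.6]
width: 0.26
grip_force: 58.7
```

The handle is gripped (width 0.26, 59 N). Now I'll swing the lever along its arc.

Request:
{"method": "jog_arm", "body": {"commands": [{"travel": [-0.3,25.7,-5.2],"rot": [0,0,0],"claw": 255},{"travel": [-0.3,26.1,-2.1],"rot": [0,0,0],"claw": 255},{"travel": [-0.3,26.3,1.2],"rot": [0,0,0],"claw": 255},{"travel": [-0.3,25.9,4.3],"rot": [0,0,0],"claw": 255},{"travel": [-0.3,25.1,7.5],"rot": [0,0,0],"claw": 255}]}}

```text
time: 12.3
tool_pos: [0.4574, 0.1568, 0.2896]
tcp_rot: [-3.12, -0.335, -0.007]
wrist_force: [1.5, 2.6, 1.9]
width: 0.258
grip_force: 59.4
```

```bash
cat >> h.py <<'E'
A=np.array([.509,.1442]);yw=np.radians(11.65);yd=np.array([-np.sin(yw),np.cos(yw)]);xd=np.array([np.cos(yw),np.sin(yw)])
def lev():
    s=monitor.read_state();p=s['tool_pos'];y=(p[:2]-A)@yd;x=(p[:2]-A)@xd;z=p[2]+.038
    r=np.hypot(y-.095,z-.124);a=105-np.degrees(np.arctan2(z-.124,.095-y))
    print('x,y,z mm',np.round(np.array([x,y,z])*1000,1),'r',round(r*1000,1),'ang',round(a,2),'F',np.round(s['wrist_force'],1),'w',round(float(s['width']),3),'g',round(float(s['grip_force']),1),'t',round(s['time'],2))
E
python3 - <<'E'
from h import *
lev();viewer.read_camera('top');viewer.read_camera('top');lev()
E
```

```text
x,y,z mm [-48.   22.8 327.6] r 216.0 ang 34.53 F [1.5 2.6 1.9] w 0.258 g 59.4 t 12.3
x,y,z mm [-48.   20.5 326.7] r 215.9 ang 35.19 F [ 0.6 -0.   6.1] w 0.259 g 59.9 t 12.4
```

Request:
{"method": "jog_arm", "body": {"commands": [{"travel": [-0.3,24.1,10.4],"rot": [0,0,0],"claw": 255},{"travel": [-0.3,22.6,13.4],"rot": [0,0,0],"claw": 255},{"travel": [-0.3,20.9,15.9],"rot": [0,0,0],"claw": 255},{"travel": [-0.3,18.7,18.4],"rot": [0,0,0],"claw": 255},{"travel": [-0.3,16.3,20.6],"rot": [0,0,0],"claw": 255}]}}

```text
time: 12.9
tool_pos: [0.4791, 0.0544, 0.2107]
tcp_rot: [3.122, 0.334, 0.01]
wrist_force: [2.0, -2.4, 4.1]
width: 0.255
grip_force: 59.9
```

```bash
python3 - <<'E'
from h import *
viewer.read_camera('top');viewer.read_camera('top');lev()
E
```

```text
x,y,z mm [-47.5 -83.3 246.5] r 216.4 ang 70.51 F [ 3.4 -5.7  6.7] w 0.258 g 59.9 t 13.0
```

Tracking is good: 70.5° at radius 216 mm. I'll carry on to just before the pad meets the spring.

Request:
{"method": "jog_arm", "body": {"commands": [{"travel": [-0.2,13.7,22.4],"rot": [0,0,0],"claw": 255},{"travel": [-0.2,10.9,23.9],"rot": [0,0,0],"claw": 255},{"travel": [-0.2,7.9,25],"rot": [0,0,0],"claw": 255},{"travel": [0,3,15],"rot": [0,0,0],"claw": 255},{"travel": [0,0,0],"rot": [0,0,0],"claw": 255}]}}

```text
time: 13.5
tool_pos: [0.4866, 0.0188, 0.1222]
tcp_rot: [3.12, 0.334, 0.009]
wrist_force: [5.3, -7.7, 2.9]
width: 0.257
grip_force: 59.7
```

```bash
python3 - <<'E'
from h import *
viewer.read_camera('top');lev();snap('wrist','w9');snap('scene','sc9')
im=cv2.imread('pics/sc9_raw.png').astype(int);m=((im[...,0]-im[...,2])>40).astype(np.uint8)
n,l,st,_=cv2.connectedComponentsWithStats(m[170:250,320:390]);i=1+np.argmax(st[1:,4]);print('blue sc',st[i]+[320,170,0,0,0])
P=np.array([proj('sc9',[A[0]+.017*np.cos(t),A[1]+.017*np.sin(t),z]) for z in(.05,.105) for t in np.linspace(0,6.28,60)]);print(P.min(0),P.max(0))
E
```

```text
x,y,z mm [ -47.2 -118.1  161.1] r 216.3 ang 95.12 F [ 4.6 -8.1  2.6] w 0.259 g 59.8 t 13.55
blue sc [345 205  12  12  88]
[343.61783219 196.06226796] [358.56195073 218.0640838 ]
```

Request:
{"method": "jog_arm", "body": {"commands": [{"travel": [0,1,6],"rot": [0,0,0],"claw": 255},{"travel": [0,1,6],"rot": [0,0,0],"claw": 255},{"travel": [0,0.5,0],"rot": [0,0,0],"claw": 255},{"travel": [0,0,0],"rot": [0,0,0],"claw": 255},{"travel": [0,0,0],"rot": [0,0,0],"claw": 255}]}}

```text
time: 14.15
tool_pos: [0.4869, 0.0174, 0.1119]
tcp_rot: [3.121, 0.335, 0.009]
wrist_force: [2.4, -5.0, 2.5]
width: 0.259
grip_force: 59.7
```

```bash
python3 - <<'E'
from h import *
lev()
E
```

```text
x,y,z mm [ -47.2 -119.7  149.9] r 216.3 ang 98.11 F [ 2.4 -5.   2.5] w 0.259 g 59.7 t 14.15
```

Request:
{"method": "jog_arm", "body": {"commands": [{"travel": [0,0.5,6],"rot": [0,0,0],"claw": 255},{"travel": [0,0.3,6],"rot": [0,0,0],"claw": 255},{"travel": [0,0,0],"rot": [0,0,0],"claw": 255},{"travel": [0,0,0],"rot": [0,0,0],"claw": 255},{"travel": [0,0,0],"rot": [0,0,0],"claw": 255}]}}

```text
time: 14.65
tool_pos: [0.4872, 0.0164, 0.1008]
tcp_rot: [3.121, 0.335, 0.009]
wrist_force: [0.1, -6.8, 7.4]
width: 0.257
grip_force: 60.2
```

```bash
python3 - <<'E'
from h import *
lev()
E
```

```text
x,y,z mm [ -47.2 -120.8  138.8] r 216.3 ang 101.09 F [ 0.1 -6.8  7.4] w 0.257 g 60.2 t 14.65
```

The force rises by 4.9 N over the expected stroke, so contact was near 149 mm as planned. I'll press on down to level.

Request:
{"method": "jog_arm", "body": {"commands": [{"travel": [0,0.2,4],"rot": [0,0,0],"claw": 255},{"travel": [0,0.2,4],"rot": [0,0,0],"claw": 255},{"travel": [0,0,4],"rot": [0,0,0],"claw": 255},{"travel": [0,0,0],"rot": [0,0,0],"claw": 255},{"travel": [0,0,0],"rot": [0,0,0],"claw": 255}]}}

```text
time: 15.15
tool_pos: [0.4873, 0.0159, 0.0895]
tcp_rot: [3.121, 0.335, 0.008]
wrist_force: [-2.1, -7.2, 14.4]
width: 0.26
grip_force: 60.7
```

```bash
python3 - <<'E'
from h import *
lev()
E
```

```text
x,y,z mm [ -47.1 -121.2  127.5] r 216.3 ang 104.06 F [-2.1 -7.2 14.4] w 0.26 g 60.7 t 15.15
```

```bash
python3 - <<'E'
from h import *
F=[]
for i in range(6):
    viewer.read_camera('top');F.append(monitor.read_state()['wrist_force'])
print(np.mean(F,0),np.std(F,0))
lev();c=snap('scene','sc10');snap('wrist','w10');snap('top','top10')
for f in('sc0','sc10','w10','top10'):
    im=cv2.imread(f'pics/{f}_raw.png').astype(int);r=im[...,2]-np.maximum(im[...,1],im[...,0])
    # expected plate region: tester x +30..+40, y 60..160,z 60..180
    P=np.array([proj(f,[*(A+xd*x+yd*y),z]) for x in(.025,.06) for y in(.05,.19) for z in(.07,.19)])
    a=np.maximum(P.min(0).astype(int),0);b=P.max(0).astype(int);print(f,a,b)
    s=r[a[1]:b[1],a[0]:b[0]]
    if s.size: v,u=np.where(s>20);print(len(u),u.mean()+a[0] if len(u) else 0,v.mean()+a[1] if len(u) else 0,s.max())
ch="@#%*+=-:. "
g=cv2.cvtColor(cv2.imread('pics/sc10_raw.png'),6)[165:210,370:415]
g=cv2.resize(g,(90,45),interpolation=cv2.INTER_NEAREST);print('\n'.join(''.join(ch[min(9,int(v)//18)] for v in r) for r in g))
E
```

```text
[-2.61187489 -7.32046622 13.69626753] [0.38695717 0.33131842 0.52105283]
x,y,z mm [ -47.1 -121.2  127.7] r 216.3 ang 104.03 F [-2.5 -7.5 13.6] w 0.256 g 60.7 t 15.45
sc0 [370 157] [427 215]
6 404.0 178.16666666666666 33
sc10 [370 157] [427 215]
6 404.0 178.16666666666666 33
w10 [0 0] [-49 109]
0 0 0 9
top10 [160 198] [210 223]
0 0 0 9
..................::::--====++++++--......................................................
................::--==++++++****++--......................................................
::..........::--====++++****%%%%**--......................................................
--::....::--====++++****%%%%%%##**--::....................................................
==------====++++****%%%%%%######%%++--....................................................
==--==++++++****%%%%%%%%%%########%%++--::................................................
====++******%%%%%%%%%%%%%%##########%%++--::::----::......................................
==++**%%%%%%%%%%##%%%%%%%%%%%%****%%%%**==--========::....................................
++**%%%%%%%%%%%%####%%%%%%%%%%++==+
[... 2631 characters left out ...]
#%%%%**++++++++++++++++==--::..................................
++++++++**%%%%%%##%%%%%%%%%%%%**++++++++++++++++++==----::................................
++++++**%%%%%%%%%%%%%%%%%%**++++++++++++++++++**++==----::::::............................
++++++**%%%%%%%%%%%%%%****++++++++++++++++******++----------::::::........................
++++++**%%%%%%%%%%**++++++++++++++++++++**%%****++------====--::::........................
++++++**%%%%%%%%**++++++++++++++++++****%%%%**++++++==========--::::......................
++++++****%%****++++++++++++++++******%%****++++++++++++++++++==--::::....................
++++++++++++++++++++++++++++****%%%%****++++++++++++++++++++**==--::::....................
```

Averaged force is 13.7 N with the handle at z = 127.6 mm, so about 3 mm of handle travel is left.

Request:
{"method": "jog_arm", "body": {"commands": [{"travel": [0,0,1.8],"rot": [0,0,0],"claw": 255},{"travel": [0,0,1.6],"rot": [0,0,0],"claw": 255},{"travel": [0,0,0],"rot": [0,0,0],"claw": 255},{"travel": [0,0,0],"rot": [0,0,0],"claw": 255},{"travel": [0,0,0],"rot": [0,0,0],"claw": 255}]}}

```text
time: 16.1
tool_pos: [0.4873, 0.0159, 0.0865]
tcp_rot: [3.121, 0.335, 0.009]
wrist_force: [-3.4, -8.4, 15.0]
width: 0.257
grip_force: 60.9
```

```bash
python3 - <<'E'
from h import *
F=[]
for i in range(6):
    viewer.read_camera('top');F.append(monitor.read_state()['wrist_force'])
print(np.mean(F,0));lev()
# handle position in gripper, wrist view: compare columns/rows now vs w9
for f in('w9','w10'):
    im=cv2.imread(f'pics/{f}_raw.png').max(2)
    print(f,[(r,*(np.where(im[r,240:330]<48)[0][[0,-1]]+240)) for r in range(170,300,10) if (im[r,240:330]<48).any()])
snap('scene','sc11')
for f in('sc9','sc10','sc11'):
    im=cv2.imread(f'pics/{f}_raw.png').astype(int)
    u=proj(f,[*(A),.08]).astype(int);s=im[u[1]-25:u[1]+25,u[0]-12:u[0]+12];v,c=np.where(s[...,0]-s[...,2]>40);print(f,u,len(v),v.min()+u[1]-25,v.max()+u[1]-25,c.mean()+u[0]-12)
E
```

```text
[-3.44009072 -7.23478369 15.4191645 ]
x,y,z mm [ -47.1 -121.3  124.5] r 216.3 ang 104.87 F [-3.2 -6.9 15.7] w 0.256 g 60.9 t 16.4
w9 [(220, np.int64(255), np.int64(311)), (230, np.int64(254), np.int64(313)), (240, np.int64(254), np.int64(312)), (250, np.int64(254), np.int64(312)), (260, np.int64(254), np.int64(312)), (270, np.int64(252), np.int64(313)), (280, np.int64(250), np.int64(329)), (290, np.int64(248), np.int64(317))]
w10 [(220, np.int64(254), np.int64(311)), (230, np.int64(254), np.int64(313)), (240, np.int64(254), np.int64(312)), (250, np.int64(254), np.int64(312)), (260, np.int64(254), np.int64(312)), (270, np.int64(252), np.int64(313)), (280, np.int64(250), np.int64(329)), (290, np.int64(248), np.int64(317))]
sc9 [351 206] 88 205 216 350.4431818181818
sc10 [351 206] 70 208 216 350.3285714285714
sc11 [351 206] 68 208 216 350.2647058823529
```

The handle is at 124.5 mm with 15.4 N of hold, it hasn't slipped in the grip, and the spring is still centred under the pad. That is the fitted height, so I'm handing in.

```bash
python3 -c "
from h import *
lev();print(workorder.finish_job())"
```

```text
x,y,z mm [ -47.2 -121.3  124.5] r 216.3 ang 104.87 F [-3.2 -7.  15.6] w 0.258 g 60.9 t 16.45
the job is handed in; nothing more can be done
None
```

The job is handed in at 16.5 s: the blue spring stands centred on the anvil and the arm is holding the lever level (handle measured 124.5 mm high, about 15 N), which puts the spring at its 44 mm fitted height; no verdict came back, and a first, too-shallow handle grip had to be redone (about 11 N, lever did not move).

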